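# Dry-clamp a carving blank and set and lock the clamp's air pressure

### The arm

A 6-joint arm with a two-finger parallel gripper is mounted at the origin on the work surface. World frame = base frame: x ahead of the robot, y to its left, z up, the work surface at z = 0. Lengths are in m, angles in rad, forces in N, time in s.
With the tool pointing down it reaches from about 0.325 to 0.9 m from the base axis. Payload 6.1 kg.
Tool frame: the origin (TCP) lies midway between the tips of the shut fingers; the grasp point (between the pads) lies 19 mm behind it; z points along the fingers, y is the line along which they close (so a half turn about z gives the same grasp; the last joint's range is limited). The gripper opens to 85 mm and grips with 20 to 120 N. Pads are 22 mm wide; open, the fingers measure 114 mm over their backs; the gripper's body (76 mm by 85 mm) begins 54 mm behind the grasp point. The pads swing forward as they close: fully open they stand 13 mm farther back than shut.
Start: joints at [-1.237, 0.22, 1.526, -0, 1.395, -0.126], TCP at [0.277, -0.56, 0.231] pointing down, gripper open.
Joint ranges: [-2.98, 2.98], [-0.91, 2.08], [0.09, 2.57], [-1.24, 4.39], [0.2, 2.65], [-2.68, 2.68]. Speed limits (rad/s): [2.57, 2.57, 3.01, 3.14, 3.14, 3.14].

### API

Orientations are given as [roll, pitch, yaw] about the fixed x, y, z axes, in that order (R = Rz(yaw) Ry(pitch) Rx(roll)).
In Python, from plant import movep, move_l, set_joints, gripper_to, hold, inverse_kinematics, observe, get_image, get_calibration, Unreachable, job_done gives the robot as it stands. Calls block until the motion is done:
- movep(position, orientation): joint-space move of the TCP to a pose.
- move_l(position, feed=0.15, rotation=None, max_force=None): straight line of the TCP; rotation=None keeps the orientation; feed is the mean speed in m/s. With max_force (N) it stops when the force on the tool has changed by that much, and returns True; else False.
- set_joints(angles): joint-space move.
- gripper_to(opening, f_grip=None): finger opening in m; f_grip is the grip in N (None keeps the last); returns when the fingers have stopped.
- hold(seconds).
- inverse_kinematics(position, orientation): joint angles nearest the present ones, or None.
- observe(): the state.
- get_image(name): name is "side" or "top"; returns (picture, depth): 384x512x3 uint8, red, green, blue; 384x512 float32, m along the optical axis (not along the pixel's ray), 0 where there is no reading.
- get_calibration(name): a dict with "intrinsics" (3x3 intrinsics, pixels), "world_from_camera" (4x4, takes a point from camera to world coordinates). Camera axes: x right, y down, z forward; pixel columns grow to the right and rows downward; lengths in m; the calibration is good to about 2 mm. A picture is of the moment at which its call begins. get_calibration takes no time and is no camera call.
A pose or a line that the arm cannot do raises Unreachable and nothing moves.
- job_done(): hands the job in; it is judged then, once.
The state is a dict: "time_s": time; "q": joint angles; "joint_velocities": joint speeds; "joint_torque": joint torques, N m; "eef_pos": TCP position; "tcp_rot": TCP orientation; "ft_force": force on the tool from outside, world axes, zero at the start; "torque": the same for the moment, N m; "opening": finger opening in m; "grasp_force": force on a finger pad.
Only numpy, scipy, OpenCV 4.12 (cv2) and the standard library are available. Lean on these libraries where they do the work, as an engineer would, in place of code of your own. Each camera call takes 0.05 s, during which the arm holds its last target. There are 200 camera calls.

### The job

Set up the dry run of a glue-up: one board lies ready in the clamp, thin or thick; lay every other board of that same thickness from the tray flat beside it, all with their far ends against the back stop, then bring the jaw up so that the boards are squeezed together without gaps between the fence and the jaw, and leave the boards of the other thickness out of the clamp. Only then turn the regulator knob so that its pointer stands at the flag for that thickness (narrow flag for thin boards, broad flag for thick ones), sliding the lock back first if it covers the knob, and at last slide the lock fully home over the knob. Do not knock over or shove the glue bottle or the mallet.

Things in the scene. Friction and masses are not known exactly. Their poses are not given: they have to be found in the camera images.
- clamp: bench-top pneumatic edge-gluing clamp, fixed, green steel frame; origin on the bench under the middle of the bed, x away from the robot, y along the bed, z up (turned by up to 3 degrees). Bed: flat, 40 mm above the bench, x -85 to +85, y -187 to +197 mm. Beyond it a deck 100 mm above the bench, x 98 to 192, y -96 to +104 mm, carries the regulator's dial, knob and lock.
- fence (a point): middle of the clamping face of the fence, at the clamp's (0, -155, 60) mm: a fixed steel bar across the bed, 45 mm tall above it, its face looking to the clamp's +y. Axes as the clamp's.
- back_stop (a point): middle of the face of the back stop, at the clamp's (68, 20, 48) mm: a low steel strip along the far edge of the bed, 16 mm tall above it, its face looking to the clamp's -x. A board pushed home against it has its origin 65 mm nearer (clamp x = +3 mm).
- jaw (a joint): sliding jaw of the clamp, moved by hand, stays where it is left (3 N to slide); m, 0 = fully open, grows as it closes towards the fence (clamp -y): pad face to fence = 0.270 - value; most 0.215. Upright steel pad 136 mm wide, 42 mm tall, a block behind it. Starts between 0 and 0.12; slide it back to make room.
- jaw_grip (a point): point to pinch on the jaw's handle, 100 mm above the bench: a black upright fin on the jaw's block, 70 mm long (clamp x), 14 mm thick (clamp y), standing 37 mm above the block, its top 13 mm above this point; 54 mm behind the pad face
- knob (a joint): regulator knob, turns about the vertical, rad; grows clockwise seen from above (more pressure), -0.1 to 3.1, stays where it is left (0.05 N m to turn). At 0 the pointer points along the clamp's -x. Starts backed off, below both flags.
- knob_grip (a point): point on the knob's axis at the height to grip, 130 mm above the bench: a bar grip 44 mm long, 14 mm thick, 31 mm tall on a 60 mm skirt disc; the bar lies along the pointer line, its top is 7 mm above this point, the skirt's top 24 mm below it
- pointer_tip (a point): outer end of the white pointer line on the knob's skirt, 30 mm from the knob's axis
- thin_flag_tip (a point): inner end of the narrow (3.5 mm wide) brass setting flag on the dial round the knob, 31 mm from the knob's axis: the pressure for thin boards. The flags stand elsewhere on the dial at every start and are stiff; leave them.
- thick_flag_tip (a point): inner end, at mid-width, of the broad (12 mm wide) brass setting flag on the dial, 31 mm from the knob's axis: the pressure for thick boards, always further clockwise than the narrow flag
- lock (a joint): the regulator's sliding lock: a sheet-steel hood 74 mm (clamp x) by 66 mm (y), 45 mm tall, on the deck; pushed home it covers the knob so that it cannot be gripped. m, 0 = slid fully back, clear of the knob; grows towards the knob (clamp -y); 0.100 = home over it. 2 N to slide, stays where left; starts anywhere between.
- lock_grip (a point): point to pinch on the lock's handle, 167 mm above the bench: a black upright fin on top of the hood, 44 mm long (clamp x), 12 mm thick (clamp y), 30 mm tall, its top 9 mm above this point
- tray: dark wooden timber tray with a pale rim, fixed, its floor 40 mm above the bench like the clamp's bed; 340 mm (x) by 380 mm (y), rim 8 mm tall; origin on the bench, 30 mm nearer to the robot than its middle. Spare boards lie in it along x in two rows. Clamp and tray may swap sides, left or right.
- thin0: planed square board of pale lime wood lying flat, 130 mm long (its x axis), 40 mm wide (y) and 20 mm thick (z up), about 48 g; origin at the centre of its underside. One of thin0 and thick0 starts in the clamp's bed near the fence, not yet tidy against it; the other lies in the tray.
- thick0: planed square board of pale lime wood lying flat, 130 mm long (its x axis), 40 mm wide (y) and 36 mm thick (z up), about 86 g; origin at the centre of its underside. See thin0.
- glue: closed white glue bottle, 68 mm across, 150 mm tall, standing on the bench; bystander
- mallet: carver's round mallet standing on its head, 100 mm across, 225 mm tall; bystander
- thin1: planed square board of pale lime wood lying flat, 130 mm long (its x axis), 40 mm wide (y) and 20 mm thick (z up), about 48 g; origin at the centre of its underside. Lies in the tray, or is absent.
- thin2: planed square board of pale lime wood lying flat, 130 mm long (its x axis), 40 mm wide (y) and 20 mm thick (z up), about 48 g; origin at the centre of its underside. Lies in the tray, or is absent.
- thin3: planed square board of pale lime wood lying flat, 130 mm long (its x axis), 40 mm wide (y) and 20 mm thick (z up), about 48 g; origin at the centre of its underside. Lies in the tray, or is absent.
- thick1: planed square board of pale lime wood lying flat, 130 mm long (its x axis), 40 mm wide (y) and 36 mm thick (z up), about 86 g; origin at the centre of its underside. Lies in the tray, or is absent.
- thick2: planed square board of pale lime wood lying flat, 130 mm long (its x axis), 40 mm wide (y) and 36 mm thick (z up), about 86 g; origin at the centre of its underside. Lies in the tray, or is absent.
- thick3: planed square board of pale lime wood lying flat, 130 mm long (its x axis), 40 mm wide (y) and 36 mm thick (z up), about 86 g; origin at the centre of its underside. Lies in the tray, or is absent.
Not all that is in view belongs to the job. Leave any black, purple or yellow look-alike of the thick1 alone.

How it is judged:
On the way, in this order (a step that is already met when the one before it is completed fails the run):
1. all boards of the thickness that started in the clamp lie flat in the bed, ends at the back stop, closed up between fence and jaw (((distance of thin0 from where it was at the start of the episode below 0.16 m and (x of thin0 in the frame of clamp between -0.012 and 0.01 m and z of thin0 in the frame of clamp between 0.036 and 0.045 m and angle between the x axis of thin0 and the x axis of clamp, either way round below 0.06 rad and (y of thin0 in the frame of clamp between -0.139 and -0.131 m or y of thin0 in the frame of clamp between -0.099 and -0.09 m or y of thin0 in the frame of clamp between -0.059 and -0.049 m or y of thin0 in the frame of clamp between -0.019 and -0.008 m) and (horizontal distance between thin0 and thin1 below 0.048 m or horizontal distance between thin0 and thin2 below 0.048 m or horizontal distance between thin0 and thin3 below 0.048 m)) and (x of thin1 in the frame of clamp between -0.012 and 0.01 m and z of thin1 in the frame of clamp between 0.036 and 0.045 m and angle between the x axis of thin1 and the x axis of clamp, either way round below 0.06 rad and (y of thin1 in the frame of clamp between -0.139 and -0.131 m or y of thin1 in the frame of clamp between -0.099 and -0.09 m or y of thin1 in the frame of clamp between -0.059 and -0.049 m or y of thin1 in the frame of clamp between -0.019 and -0.008 m) and (horizontal distance between thin1 and thin0 below 0.048 m or horizontal distance between thin1 and thin2 below 0.048 m or horizontal distance between thin1 and thin3 below 0.048 m)) and (x of thin2 in the frame of clamp between -0.012 and 0.01 m and z of thin2 in the frame of clamp between 0.036 and 0.045 m and angle between the x axis of thin2 and the x axis of clamp, either way round below 0.06 rad and (y of thin2 in the frame of clamp between -0.139 and -0.131 m or y of thin2 in the frame of clamp between -0.099 and -0.09 m or y of thin2 in the frame of clamp between -0.059 and -0.049 m or y of thin2 in the frame of clamp between -0.019 and -0.008 m) and (horizontal distance between thin2 and thin0 below 0.048 m or horizontal distance between thin2 and thin1 below 0.048 m or horizontal distance between thin2 and thin3 below 0.048 m)) and (x of thin3 in the frame of clamp between -0.012 and 0.01 m and z of thin3 in the frame of clamp between 0.036 and 0.045 m and angle between the x axis of thin3 and the x axis of clamp, either way round below 0.06 rad and (y of thin3 in the frame of clamp between -0.139 and -0.131 m or y of thin3 in the frame of clamp between -0.099 and -0.09 m or y of thin3 in the frame of clamp between -0.059 and -0.049 m or y of thin3 in the frame of clamp between -0.019 and -0.008 m) and (horizontal distance between thin3 and thin0 below 0.048 m or horizontal distance between thin3 and thin1 below 0.048 m or horizontal distance between thin3 and thin2 below 0.048 m)) and y of any of thin0, thin1, thin2, thin3 in the frame of clamp below -0.13 m and y of any of thin0, thin1, thin2, thin3 in the frame of jaw_grip above -0.079 m) or (distance of thick0 from where it was at the start of the episode below 0.16 m and (x of thick0 in the frame of clamp between -0.012 and 0.01 m and z of thick0 in the frame of clamp between 0.036 and 0.045 m and angle between the x axis of thick0 and the x axis of clamp, either way round below 0.06 rad and (y of thick0 in the frame of clamp between -0.139 and -0.131 m or y of thick0 in the frame of clamp between -0.099 and -0.09 m or y of thick0 in the frame of clamp between -0.059 and -0.049 m or y of thick0 in the frame of clamp between -0.019 and -0.008 m) and (horizontal distance between thick0 and thick1 below 0.048 m or horizontal distance between thick0 and thick2 below 0.048 m or horizontal distance between thick0 and thick3 below 0.048 m)) and (x of thick1 in the frame of clamp between -0.012 and 0.01 m and z of thick1 in the frame of clamp between 0.036 and 0.045 m and angle between the x axis of thick1 and the x axis of clamp, either way round below 0.06 rad and (y of thick1 in the frame of clamp between -0.139 and -0.131 m or y of thick1 in the frame of clamp between -0.099 and -0.09 m or y of thick1 in the frame of clamp between -0.059 and -0.049 m or y of thick1 in the frame of clamp between -0.019 and -0.008 m) and (horizontal distance between thick1 and thick0 below 0.048 m or horizontal distance between thick1 and thick2 below 0.048 m or horizontal distance between thick1 and thick3 below 0.048 m)) and (x of thick2 in the frame of clamp between -0.012 and 0.01 m and z of thick2 in the frame of clamp between 0.036 and 0.045 m and angle between the x axis of thick2 and the x axis of clamp, either way round below 0.06 rad and (y of thick2 in the frame of clamp between -0.139 and -0.131 m or y of thick2 in the frame of clamp between -0.099 and -0.09 m or y of thick2 in the frame of clamp between -0.059 and -0.049 m or y of thick2 in the frame of clamp between -0.019 and -0.008 m) and (horizontal distance between thick2 and thick0 below 0.048 m or horizontal distance between thick2 and thick1 below 0.048 m or horizontal distance between thick2 and thick3 below 0.048 m)) and (x of thick3 in the frame of clamp between -0.012 and 0.01 m and z of thick3 in the frame of clamp between 0.036 and 0.045 m and angle between the x axis of thick3 and the x axis of clamp, either way round below 0.06 rad and (y of thick3 in the frame of clamp between -0.139 and -0.131 m or y of thick3 in the frame of clamp between -0.099 and -0.09 m or y of thick3 in the frame of clamp between -0.059 and -0.049 m or y of thick3 in the frame of clamp between -0.019 and -0.008 m) and (horizontal distance between thick3 and thick0 below 0.048 m or horizontal distance between thick3 and thick1 below 0.048 m or horizontal distance between thick3 and thick2 below 0.048 m)) and y of any of thick0, thick1, thick2, thick3 in the frame of clamp below -0.13 m and y of any of thick0, thick1, thick2, thick3 in the frame of jaw_grip above -0.079 m))), for 0.2 s.
2. then the knob's pointer stands at the flag for that thickness (((distance of thin0 from where it was at the start of the episode below 0.16 m and y of thin0 in the frame of clamp above -0.2 m and horizontal distance between thin0 and clamp below 0.19 m and horizontal distance between pointer_tip and thin_flag_tip below 0.0045 m) or (distance of thick0 from where it was at the start of the episode below 0.16 m and y of thick0 in the frame of clamp above -0.2 m and horizontal distance between thick0 and clamp below 0.19 m and horizontal distance between pointer_tip and thick_flag_tip below 0.0045 m))), for 0.3 s.
3. then the lock is slid fully home over the knob (value of joint lock above 0.094 m), for 0.2 s.
At the end, for the whole second after the job is handed in: All boards as thick as the one that started in the clamp lie flat and square in its bed (0.06 rad), ends within 15 mm of the back stop, fence to jaw closed up (gaps under 4 mm), at rest; the others are out; pointer within 4.5 mm of the right flag; lock within 6 mm of home (((distance of each of thin0, thin0 from where it was at the start of the episode below 0.16 m and (x of thin0 in the frame of clamp between -0.012 and 0.01 m and z of thin0 in the frame of clamp between 0.036 and 0.045 m and angle between the x axis of thin0 and the x axis of clamp, either way round below 0.06 rad and (y of thin0 in the frame of clamp between -0.139 and -0.131 m or y of thin0 in the frame of clamp between -0.099 and -0.09 m or y of thin0 in the frame of clamp between -0.059 and -0.049 m or y of thin0 in the frame of clamp between -0.019 and -0.008 m) and (horizontal distance between thin0 and thin1 below 0.048 m or horizontal distance between thin0 and thin2 below 0.048 m or horizontal distance between thin0 and thin3 below 0.048 m)) and (x of thin1 in the frame of clamp between -0.012 and 0.01 m and z of thin1 in the frame of clamp between 0.036 and 0.045 m and angle between the x axis of thin1 and the x axis of clamp, either way round below 0.06 rad and (y of thin1 in the frame of clamp between -0.139 and -0.131 m or y of thin1 in the frame of clamp between -0.099 and -0.09 m or y of thin1 in the frame of clamp between -0.059 and -0.049 m or y of thin1 in the frame of clamp between -0.019 and -0.008 m) and (horizontal distance between thin1 and thin0 below 0.048 m or horizontal distance between thin1 and thin2 below 0.048 m or horizontal distance between thin1 and thin3 below 0.048 m)) and (x of thin2 in the frame of clamp between -0.012 and 0.01 m and z of thin2 in the frame of clamp between 0.036 and 0.045 m and angle between the x axis of thin2 and the x axis of clamp, either way round below 0.06 rad and (y of thin2 in the frame of clamp between -0.139 and -0.131 m or y of thin2 in the frame of clamp between -0.099 and -0.09 m or y of thin2 in the frame of clamp between -0.059 and -0.049 m or y of thin2 in the frame of clamp between -0.019 and -0.008 m) and (horizontal distance between thin2 and thin0 below 0.048 m or horizontal distance between thin2 and thin1 below 0.048 m or horizontal distance between thin2 and thin3 below 0.048 m)) and (x of thin3 in the frame of clamp between -0.012 and 0.01 m and z of thin3 in the frame of clamp between 0.036 and 0.045 m and angle between the x axis of thin3 and the x axis of clamp, either way round below 0.06 rad and (y of thin3 in the frame of clamp between -0.139 and -0.131 m or y of thin3 in the frame of clamp between -0.099 and -0.09 m or y of thin3 in the frame of clamp between -0.059 and -0.049 m or y of thin3 in the frame of clamp between -0.019 and -0.008 m) and (horizontal distance between thin3 and thin0 below 0.048 m or horizontal distance between thin3 and thin1 below 0.048 m or horizontal distance between thin3 and thin2 below 0.048 m)) and y of any of thin0, thin1, thin2, thin3 in the frame of clamp below -0.13 m and y of any of thin0, thin1, thin2, thin3 in the frame of jaw_grip above -0.079 m and y of thin0 in the frame of clamp above -0.2 m and horizontal distance between thin0 and clamp below 0.19 m and horizontal distance between pointer_tip and thin_flag_tip below 0.0045 m and not (x of thick0 in the frame of clamp between -0.11 and 0.11 m and y of thick0 in the frame of clamp between -0.2 and 0.2 m) and not (x of thick1 in the frame of clamp between -0.11 and 0.11 m and y of thick1 in the frame of clamp between -0.2 and 0.2 m) and not (x of thick2 in the frame of clamp between -0.11 and 0.11 m and y of thick2 in the frame of clamp between -0.2 and 0.2 m) and not (x of thick3 in the frame of clamp between -0.11 and 0.11 m and y of thick3 in the frame of clamp between -0.2 and 0.2 m) and value of joint lock above 0.094 m and linear speed of each of thin0, thin1, thin2, thin3, thick0, thick1, thick2, thick3 below 0.02 m/s) or (distance of each of thick0, thick0 from where it was at the start of the episode below 0.16 m and (x of thick0 in the frame of clamp between -0.012 and 0.01 m and z of thick0 in the frame of clamp between 0.036 and 0.045 m and angle between the x axis of thick0 and the x axis of clamp, either way round below 0.06 rad and (y of thick0 in the frame of clamp between -0.139 and -0.131 m or y of thick0 in the frame of clamp between -0.099 and -0.09 m or y of thick0 in the frame of clamp between -0.059 and -0.049 m or y of thick0 in the frame of clamp between -0.019 and -0.008 m) and (horizontal distance between thick0 and thick1 below 0.048 m or horizontal distance between thick0 and thick2 below 0.048 m or horizontal distance between thick0 and thick3 below 0.048 m)) and (x of thick1 in the frame of clamp between -0.012 and 0.01 m and z of thick1 in the frame of clamp between 0.036 and 0.045 m and angle between the x axis of thick1 and the x axis of clamp, either way round below 0.06 rad and (y of thick1 in the frame of clamp between -0.139 and -0.131 m or y of thick1 in the frame of clamp between -0.099 and -0.09 m or y of thick1 in the frame of clamp between -0.059 and -0.049 m or y of thick1 in the frame of clamp between -0.019 and -0.008 m) and (horizontal distance between thick1 and thick0 below 0.048 m or horizontal distance between thick1 and thick2 below 0.048 m or horizontal distance between thick1 and thick3 below 0.048 m)) and (x of thick2 in the frame of clamp between -0.012 and 0.01 m and z of thick2 in the frame of clamp between 0.036 and 0.045 m and angle between the x axis of thick2 and the x axis of clamp, either way round below 0.06 rad and (y of thick2 in the frame of clamp between -0.139 and -0.131 m or y of thick2 in the frame of clamp between -0.099 and -0.09 m or y of thick2 in the frame of clamp between -0.059 and -0.049 m or y of thick2 in the frame of clamp between -0.019 and -0.008 m) and (horizontal distance between thick2 and thick0 below 0.048 m or horizontal distance between thick2 and thick1 below 0.048 m or horizontal distance between thick2 and thick3 below 0.048 m)) and (x of thick3 in the frame of clamp between -0.012 and 0.01 m and z of thick3 in the frame of clamp between 0.036 and 0.045 m and angle between the x axis of thick3 and the x axis of clamp, either way round below 0.06 rad and (y of thick3 in the frame of clamp between -0.139 and -0.131 m or y of thick3 in the frame of clamp between -0.099 and -0.09 m or y of thick3 in the frame of clamp between -0.059 and -0.049 m or y of thick3 in the frame of clamp between -0.019 and -0.008 m) and (horizontal distance between thick3 and thick0 below 0.048 m or horizontal distance between thick3 and thick1 below 0.048 m or horizontal distance between thick3 and thick2 below 0.048 m)) and y of any of thick0, thick1, thick2, thick3 in the frame of clamp below -0.13 m and y of any of thick0, thick1, thick2, thick3 in the frame of jaw_grip above -0.079 m and y of thick0 in the frame of clamp above -0.2 m and horizontal distance between thick0 and clamp below 0.19 m and horizontal distance between pointer_tip and thick_flag_tip below 0.0045 m and not (x of thin0 in the frame of clamp between -0.11 and 0.11 m and y of thin0 in the frame of clamp between -0.2 and 0.2 m) and not (x of thin1 in the frame of clamp between -0.11 and 0.11 m and y of thin1 in the frame of clamp between -0.2 and 0.2 m) and not (x of thin2 in the frame of clamp between -0.11 and 0.11 m and y of thin2 in the frame of clamp between -0.2 and 0.2 m) and not (x of thin3 in the frame of clamp between -0.11 and 0.11 m and y of thin3 in the frame of clamp between -0.2 and 0.2 m) and value of joint lock above 0.094 m and linear speed of each of thin0, thin1, thin2, thin3, thick0, thick1, thick2, thick3 below 0.02 m/s))); the robot touches nothing.
It fails at once if the glue bottle is knocked or shoved by more than 40 mm (distance of glue from where it was at the start of the episode above 0.04 m).
It fails at once if the mallet is knocked or shoved by more than 40 mm (distance of mallet from where it was at the start of the episode above 0.04 m).
Of thin1, thin2, thin3 only 2 to 3 are there at a start; the rules pass over those that are not, and their reading is None.
Of thick1, thick2, thick3 only 2 to 3 are there at a start; the rules pass over those that are not, and their reading is None.
At some moment in a run one of thin0, thick0 may be knocked a few centimetres aside while the robot is not near it.
Once in a run the grip may slacken for a moment while it holds something.
It also fails if it takes over 210 s, if anything falls off the work surface, if the arm or the gripper's body presses on something with over 40 N, if the wrist force passes 120 N, or if a joint passes its speed limit or range.

## Working session

There is one attempt and no reset: what is moved stays moved. The work goes in short steps, each a Python script; the robot and the scene stay as the last script left them, time stands still between calls to the robot, and variables do not carry over. Pictures are saved under pics/ and viewed, at most 14 in all, crops included, and the job is handed in when it is done.

```bash
ls; mkdir -p pics; cat > h.py <<'E'
import numpy as np, cv2
from plant import *
def cap(n):
    im,d=get_image(n); c=get_calibration(n); K=np.array(c["intrinsics"]);T=np.array(c["world_from_camera"])
    return im,d,K,T
def cloud(d,K,T):
    v,u=np.mgrid[:d.shape[0],:d.shape[1]]
    P=np.stack([(u-K[0,2])/K[0,0]*d,(v-K[1,2])/K[1,1]*d,d],-1)
    W=P@T[:3,:3].T+T[:3,3]; W[d<=0]=np.nan
    return W
def save(n,im): cv2.imwrite(f"pics/{n}.png",cv2.cvtColor(im,cv2.COLOR_RGB2BGR))
E
python3 - <<'E'
from h import *
for n in("top","side"):
    im,d,K,T=cap(n); save(n+"0",im); print(n,K,T.round(3)); np.savez(n+"0.npz",im=im,d=d,K=K,T=T)
print(observe())
E
```

```text
pics
top [[443.28007589   0.         251.71840564]
 [  0.         443.28007589 184.95668592]
 [  0.           0.           1.        ]] [[-0.028 -0.998  0.054  0.441]
 [-1.     0.028 -0.005 -0.083]
 [ 0.003 -0.054 -0.999  1.459]
 [ 0.     0.     0.     1.   ]]
side [[470.45109157   0.         255.29142699]
 [  0.         470.45109157 187.98735055]
 [  0.           0.           1.        ]] [[-0.899 -0.328  0.289  0.129]
 [-0.437  0.69  -0.576  0.692]
 [-0.01  -0.645 -0.764  1.125]
 [ 0.     0.     0.     1.   ]]
{'time_s': 0.1, 'q': array([-1.23712116e+00,  2.21114430e-01,  1.52748648e+00,  7.21736512e-06,
        1.39468995e+00, -1.26117611e-01]), 'joint_velocities': array([-0.00148761, -0.00127267, -0.00395495,  0.00012636, -0.00037817,
       -0.00181223]), 'joint_torque': array([ 4.56331900e-04, -4.98244429e+01, -3.90545976e+01, -2.80133354e-04,
        5.69937067e-03, -3.32738944e-05]), 'eef_pos': array([ 0.27716463, -0.55958886,  0.23033438]), 'tcp_rot': array([-3.13990882e+00, -2.20654242e-04,  4.59791318e-01]), 'ft_force': array([ 1.1837325 , -0.45647918, -0.28945119]), 'torque': array([-0.00792716,  0.00579932,  0.00594761]), 'grasp_force': 0.0, 'opening': 0.08530630390776359}
```

View pics/top0.png

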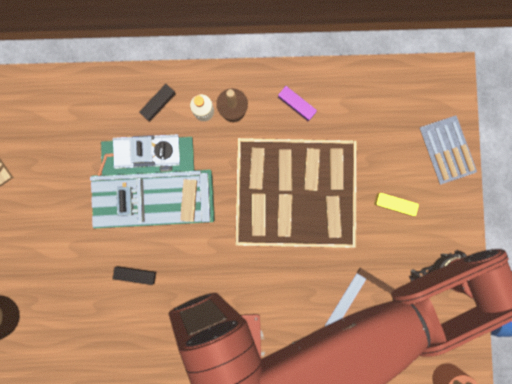

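View pics/side0.png

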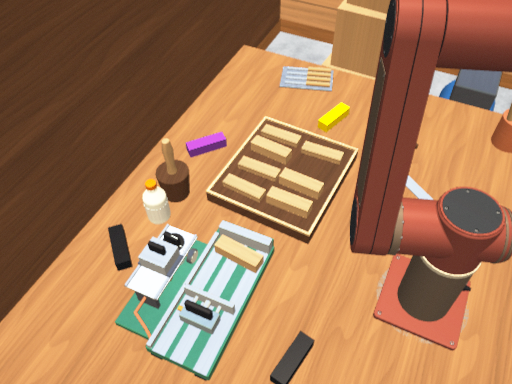

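The top view shows the clamp at left, with its bed around (150,200) and one board at (189,200) beside the fence. The jaw fin is at (123,200), the knob at (163,150) and the lock at (140,147). The tray is at (296,192) with 7 boards in it, and the glue (201,105) and mallet (232,103) stand beyond. The black, purple and yellow blocks are look-alikes, so I leave them alone. Next I measure.

```bash
cat >> h.py <<'E'
def boards(im,d,K,T,zlo=0.05,lim=(0.2,0.75,-0.45,0.4)):
    W=cloud(d,K,T); hsv=cv2.cvtColor(im,cv2.COLOR_RGB2HSV).astype(int)
    m=(hsv[...,0]>9)&(hsv[...,0]<27)&(hsv[...,1]>50)&(hsv[...,2]>140)&(W[...,2]>zlo)&(W[...,2]<0.1)
    m&=(W[...,0]>lim[0])&(W[...,0]<lim[1])&(W[...,1]>lim[2])&(W[...,1]<lim[3])
    n,l,s,c=cv2.connectedComponentsWithStats(m.astype(np.uint8),connectivity=4)
    out=[]
    for i in range(1,n):
        if s[i,4]<150: continue
        p=W[l==i]; z=np.median(p[:,2]); p=p[abs(p[:,2]-z)<0.006]
        (cx,cy),(w,h),a=cv2.minAreaRect((p[:,:2]*1000).astype(np.float32))
        if w<h: w,h,a=h,w,a+90
        a=(a+90)%180-90
        out.append((cx/1000,cy/1000,z,w,h,a,c[i].round()))
    return out
E
python3 - <<'E'
from h import *
for n in("top","side"):
    f=np.load(n+"0.npz"); im,d,K,T=f["im"],f["d"],f["K"],f["T"]; W=cloud(d,K,T)
    print(n)
    for b in boards(im,d,K,T): print("x%.3f y%.3f z%.3f  %.0f x %.0f a%.1f"%b[:6],b[6])
    q=W[(abs(W[...,0]-0.3)<.04)&(abs(W[...,1])<.1)&(W[...,2]<.03)]; print("bench z",np.median(q[:,2]),q[:,2].std())
    # orthographic rectification 1 mm/px of clamp area, color + height
    X0,X1,Y0,Y1=0.28,0.72,0.02,0.47
    H=np.zeros((440,450),np.float32);C=np.zeros((440,450,3),np.uint8)
    big=cv2.resize(im,None,fx=4,fy=4); bd=cv2.resize(d,None,fx=4,fy=4,interpolation=cv2.INTER_NEAREST)
    K4=K.copy();K4[:2]*=4;K4[:2,2]+=1.5
    W4=cloud(bd,K4,T); 
    o=np.argsort(np.nan_to_num(W4[...,2]).ravel()); P=W4.reshape(-1,3)[o]; c=big.reshape(-1,3)[o]
    k=(P[:,0]>X0)&(P[:,0]<X1)&(P[:,1]>Y0)&(P[:,1]<Y1);P=P[k];c=c[k]
    r=((X1-P[:,0])*1000).astype(int).clip(0,439);q=((Y1-P[:,1])*1000).astype(int).clip(0,449)
    H[r,q]=P[:,2];C[r,q]=c
    np.savez(n+"_ortho.npz",H=H,C=C)
    if n=="top":
        for R in range(50,440,30): print(int(720-R),"".join("%4d"%(H[R,k]*1000) for k in range(10,450,20)))
        for g in range(0,450,50): cv2.line(C,(g,0),(g,6),(255,0,0),1); cv2.line(C,(0,g),(6,g),(255,0,0),1)
        save("ortho",cv2.resize(C[:,20:410],None,fx=1.36,fy=1.36))
E
```

```text
top
x0.571 y-0.106 z0.061  130 x 40 a-5.0 [256. 168.]
x0.562 y-0.278 z0.077  130 x 40 a-5.4 [311. 169.]
x0.563 y-0.358 z0.061  128 x 40 a-2.1 [336. 168.]
x0.564 y-0.195 z0.061  128 x 40 a-0.0 [285. 169.]
x0.475 y0.111 z0.077  126 x 40 a-5.4 [188. 200.]
x0.426 y-0.107 z0.077  128 x 38 a-1.6 [258. 214.]
x0.421 y-0.188 z0.077  129 x 40 a-3.8 [284. 215.]
x0.411 y-0.344 z0.061  128 x 40 a0.9 [333. 216.]
bench z 0.001495776450722186 0.0032367000322807414
670    0   0   0   0  21  24   0 109 104   0   0   0   0 104 103 102 100  22  19   2   1   5
640    4   8   0   0  23  22   0 100   0   0 147 172 147   0 140 104 101  24   2   4   4   2
610    1   3  -1  21  58  24   0 103  99   0 145 177 146 107 137 101  99   0  17   2   2   0
580    4   0   0   0  25  21  23 100  20  24  18  22  18   0  95  77  20  21  22   4   0   0
550    0   0  56  53  48  58  52  46  41   0  39  42  41  38  46   0  41  40  42  47  88  72
520    0   0  42  38  40  45   0  78  77   0  85  36  44  40  41  40  40  75  78  36  86  70
490    0   0  39  40  40  42   0   0  78  43   0  37   0  43  43  42  38  71  77  39  80 
[... 265 characters left out ...]
1  -1   2   3   3
370    5   0   0   1   1   2   3   1   0  -2   0   3   6   4  -1   1   0  -1  -3   2   1   0
340    6   5   0   2   0   0   4   6  -1   0   0   0   0   5  -1   1   0   0   0   1   2   6
310    1  -1   5   3   4   3  -2   1   0   3   2  -1   0   3   5   7   0   5   2   0  -3   5
side
x0.559 y-0.359 z0.059  128 x 49 a-1.9 [281. 134.]
x0.559 y-0.279 z0.074  131 x 47 a-4.5 [271. 148.]
x0.409 y-0.345 z0.060  130 x 50 a0.5 [322. 151.]
x0.489 y-0.192 z0.063  274 x 48 a-3.2 [284. 175.]
x0.568 y-0.107 z0.060  133 x 45 a-3.8 [244. 186.]
x0.423 y-0.108 z0.075  132 x 46 a-1.2 [289. 200.]
x0.473 y0.111 z0.075  130 x 44 a-5.6 [238. 252.]
bench z 0.000507608916175073 0.0039392705384923565
```

View pics/ortho.png

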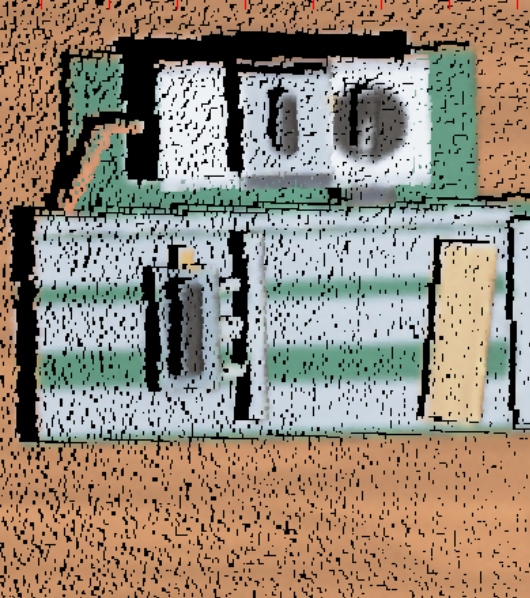

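The clamped board's top is at z≈0.077 (top camera) and 0.075 (side camera), so it is **thick**. The candidates for "thick" in the tray, by height in both views, are pixels (311,169), (258,214) and (284,215), all at z≈0.077. The boards at (256,168), (285,169), (336,168) and (333,216) have z≈0.061 and are thin. Next comes the clamp pose and the handles, plus one crop to confirm.

```bash
python3 - <<'E'
from h import *
from scipy.optimize import least_squares
def rect(p,name):
    (cx,cy),(w,h),a=cv2.minAreaRect((p[:,:2]*1000).astype(np.float32)); 
    print(name,len(p),"c %.1f %.1f  size %.0f %.0f a %.1f zmed %.1f med %.1f %.1f"%(cx,cy,w,h,a,np.median(p[:,2])*1000,*(np.median(p[:,:2],0)*1000)))
for n in("top","side"):
    f=np.load(n+"0.npz"); im,d,K,T=f["im"],f["d"],f["K"],f["T"]; W=cloud(d,K,T); hsv=cv2.cvtColor(im,cv2.COLOR_RGB2HSV)
    S=lambda x0,x1,y0,y1,z0,z1:(W[...,0]>x0)&(W[...,0]<x1)&(W[...,1]>y0)&(W[...,1]<y1)&(W[...,2]>z0)&(W[...,2]<z1)
    big=lambda m:(lambda r:r[1]==1+np.argmax(r[2][1:,4]))(cv2.connectedComponentsWithStats(m.astype(np.uint8)))
    print(n)
    rect(W[big(S(.38,.58,0.03,.48,.031,.05)&(hsv[...,2]>60))],"bed")
    rect(W[big(S(.38,.60,0.03,.088,.076,.096))],"fence")
    rect(W[big(S(.40,.56,.2,.29,.072,.096))],"jawpad/block")
    bl=hsv[...,2]<90
    rect(W[big(S(.38,.56,.2,.40,.098,.125)&bl)],"jawfin")
    rect(W[big(S(.58,.72,.2,.35,.16,.19)&bl)],"lockfin")
    rect(W[big(S(.58,.72,.1,.35,.137,.157))],"hood")
    rect(W[big(S(.58,.72,.1,.24,.125,.145))],"knobbar")
    rect(W[big(S(.58,.72,.1,.40,.092,.108))],"deck")
im=np.load("top0.npz")["im"]; s=np.load("side0.npz")["im"]
a=cv2.resize(im[130:250,232:362],None,fx=3,fy=3,interpolation=cv2.INTER_CUBIC)
b=cv2.resize(im[130:180,95:200],None,fx=4,fy=4,interpolation=cv2.INTER_CUBIC); c=cv2.resize(s[220:300,120:220],None,fx=4,fy=3.5,interpolation=cv2.INTER_CUBIC)
o=np.zeros((500,790,3),np.uint8);o[:360,:390]=a;o[:200,390:790]=b[:200,:400];o[210:490,390:790]=c; save("crop1",o)
E
```

```text
top
bed 3789 c 476.0 250.9  size 154 350 a 1.4 zmed 41.5 med 473.7 240.7
fence 401 c 482.8 58.1  size 149 27 a 1.5 zmed 86.1 med 482.1 58.4
jawpad/block 208 c 479.8 263.6  size 134 19 a 1.5 zmed 84.7 med 478.3 260.6
jawfin 85 c 476.0 306.9  size 61 11 a 0.8 zmed 111.4 med 476.0 304.7
lockfin 38 c 626.5 235.5  size 38 7 a 5.1 zmed 174.7 med 626.9 234.5
hood 474 c 629.3 239.3  size 75 67 a 1.8 zmed 147.3 med 628.3 233.7
knobbar 75 c 630.9 179.2  size 14 43 a 88.7 zmed 137.3 med 631.1 179.0
deck 606 c 629.0 174.5  size 98 82 a 1.5 zmed 102.5 med 626.5 167.9
side
bed 5959 c 479.9 231.3  size 169 385 a 1.2 zmed 40.0 med 464.4 294.3
fence 510 c 480.3 58.1  size 151 29 a 2.0 zmed 84.5 med 476.8 60.2
jawpad/block 337 c 476.8 261.3  size 136 15 a 1.1 zmed 82.7 med 475.1 263.3
jawfin 178 c 474.7 311.4  size 68 12 a 3.2 zmed 111.2 med 473.5 313.0
lockfin 97 c 626.0 240.9  size 43 9 a 3.6 zmed 172.1 med 623.4 242.3
hood 625 c 626.7 238.4  size 77 68 a 2.2 zmed 145.6 med 618.9 246.5
knobbar 109 c 627.6 180.3  size 16 44 a 84.0 zmed 135.2 med 624.9 182.4
deck 900 c 625.8 301.1  size 92 65 a 0.9 zmed 100.0 med 626.3 301.9
```

View pics/crop1.png

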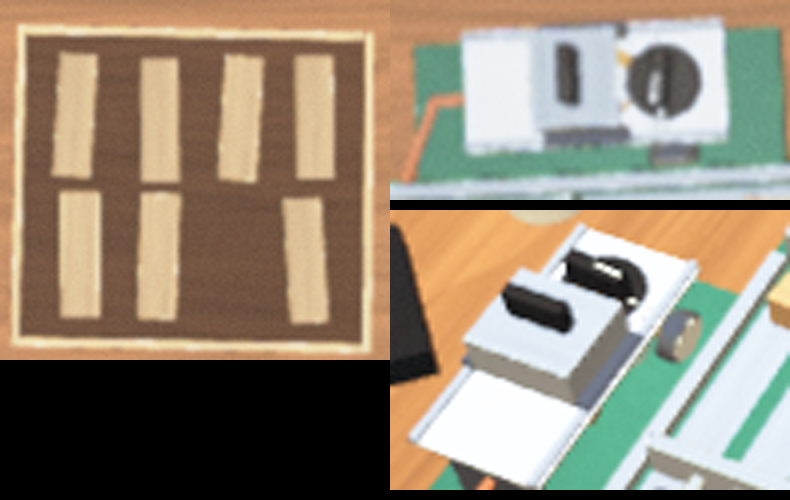

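The crop confirms the seven tray boards, with the thick ones being top-row third, bottom-row first and bottom-row second. The lock's hood stands next to the knob (fin at top px ~(143,148)), partly over the dial, and brass flags show between hood and knob. The clamp pose is about (0.479, 0.2265), yaw 0.026, and the jaw is at about 0.087. First move: open the jaw, then push thick0 up to the fence.

```bash
cat >> h.py <<'E'
O=np.array([.479,.2265]); YW=0.026
def C(cx,cy,z):
    c,s=np.cos(YW),np.sin(YW); return [O[0]+c*cx-s*cy,O[1]+s*cx+c*cy,z]
def toC(x,y):
    c,s=np.cos(YW),np.sin(YW); d=np.array([x,y])-O; return c*d[0]+s*d[1],-s*d[0]+c*d[1]
def R(yaw=None): return [np.pi,0,YW if yaw is None else yaw]
def st(t=""):
    o=observe(); print(t,"t%.1f"%o["time_s"],"pos",o["eef_pos"].round(4),"C",np.round(toC(*o["eef_pos"][:2]),4),"open %.4f g %.1f F"%(o["opening"],o["grasp_force"]),o["ft_force"].round(1)); return o
def here(dz=None,z=None):
    p=np.array(observe()["eef_pos"]); 
    if z is not None:p[2]=z
    return list(p)
E
python3 - <<'E'
from h import *
move_l(here(z=.30),feed=.3)
gripper_to(.04)
p=C(-1,0.084*1,.2); p=[.475,.310,.2]
movep([p[0],p[1],.2],R()); st("above fin")
move_l([p[0],p[1],.083],feed=.15,max_force=10); st("down")
gripper_to(0.0,f_grip=40); st("grip")
c=toC(*here()[:2])
hit=move_l(C(c[0],c[1]+.092,.083),feed=.07,max_force=25); st("slid %s"%hit)
gripper_to(.04); move_l(here(z=.16),feed=.2); gripper_to(0.0)
# push thick0 to the fence
a=C(0,-.05,.16); move_l(a,feed=.3); move_l(C(0,-.05,.05),feed=.2,max_force=10); st("pre push")
hit=move_l(C(0,-.105,.05),feed=.04,max_force=9); st("push %s"%hit)
move_l(C(0,-.05,.05),feed=.2); move_l(C(0,-.05,.2),feed=.3); gripper_to(.085); move_l(C(-.1,-.3,.3),feed=.4)
im,d,K,T=cap("top"); 
for b in boards(im,d,K,T): print("x%.3f y%.3f z%.3f  %.0f x %.0f a%.1f"%b[:6],b[6],np.round(toC(*b[:2]),3))
W=cloud(d,K,T); hsv=cv2.cvtColor(im,cv2.COLOR_RGB2HSV)
m=(W[...,2]>.1)&(W[...,2]<.125)&(W[...,0]>.4)&(W[...,0]<.55)&(W[...,1]>.2)&(W[...,1]<.45)&(hsv[...,2]<90); print("fin",np.median(W[m],0),m.sum())
save("top1",im)
E
```

```text
above fin t4.1 pos [0.4755 0.3095 0.2001] C [-0.0014  0.083 ] open 0.0398 g 0.0 F [-0.2 -0.4 -0. ]
down t5.1 pos [0.4758 0.3103 0.084 ] C [-0.001   0.0839] open 0.0403 g 0.0 F [0.7 0.2 0.1]
grip t5.4 pos [0.4759 0.3105 0.0844] C [-0.0009  0.0841] open 0.0134 g 40.8 F [-1.3 -0.6  5. ]
slid True t6.6 pos [0.4737 0.3958 0.0844] C [-0.0009  0.1694] open 0.0135 g 41.7 F [-1.1 -1.8  5.2]
pre push t9.5 pos [0.4808 0.1774 0.0506] C [ 0.0006 -0.0491] open 0.0003 g 0.0 F [ 0.4 -0.1 -0.3]
push True t10.7 pos [0.4813 0.1257 0.0497] C [-0.0003 -0.1009] open 0.0001 g 1.3 F [0.5 2.4 2.4]
x0.571 y-0.106 z0.061  130 x 40 a-5.1 [256. 168.] [ 0.083 -0.335]
x0.562 y-0.278 z0.077  130 x 41 a-5.3 [311. 169.] [ 0.07  -0.507]
x0.563 y-0.358 z0.061  128 x 39 a-2.1 [336. 168.] [ 0.069 -0.586]
x0.564 y-0.195 z0.061  129 x 39 a-0.1 [285. 169.] [ 0.074 -0.423]
x0.477 y0.090 z0.077  126 x 38 a1.1 [194. 199.] [-0.006 -0.136]
x0.450 y-0.107 z0.077  81 x 38 a-1.8 [258. 205.] [-0.038 -0.333]
x0.421 y-0.188 z0.077  128 x 41 a-3.8 [285. 212.] [-0.069 -0.413]
x0.411 y-0.344 z0.061  128 x 40 a1.3 [333. 216.] [-0.082 -0.568]
fin [0.47525016 0.39043813 0.11170898] 92
```

The jaw is now fully open (grip at clamp y 0.169, matching theory) and thick0 is square at the fence. Next I bring in the first spare thick board.

```bash
cat >> h.py <<'E'
ZG=.048
def fetch(x,y,a,cy,via=None):
    yaw=np.radians(a)
    movep([x,y,.2],R(yaw)); gripper_to(.06)
    print("dn",move_l([x,y,ZG],feed=.15,max_force=10)); gripper_to(.0,f_grip=70); o=st("grip")
    z0=o["eef_pos"][2]
    move_l([x,y,.17],feed=.15); st("lift")
    move_l(C(-.012,cy,.17),feed=.25,rotation=R()); o=st("over")
    if o["opening"]<.035: print("LOST"); return
    print("dn",move_l(C(-.012,cy,z0+.004),feed=.1,max_force=12)); 
    move_l(C(-.012,cy,z0+.002),feed=.02,max_force=6)
    print("stop",move_l(C(.015,cy,z0+.002),feed=.03,max_force=5)); st("at stop")
    p=here(); move_l([p[0],p[1],z0-.002],feed=.02,max_force=6); st("set")
    gripper_to(.054); p=here(); move_l([p[0],p[1],.17],feed=.2); gripper_to(.06)
def look(name):
    im,d,K,T=cap("top"); save(name,im)
    for b in boards(im,d,K,T): print("x%.3f y%.3f z%.3f  %.0f x %.0f a%.1f"%b[:6],b[6],np.round(toC(*b[:2]),3))
    return im,d,K,T
E
python3 - <<'E'
from h import *
fetch(.421,-.188,-3.8,-.070)
move_l(C(-.05,-.35,.25),feed=.4); look("top2")
E
```

```text
dn False
grip t16.0 pos [ 0.422  -0.1887  0.0493] C [-0.0677 -0.4136] open 0.0385 g 72.1 F [-0.3  0.2  6.1]
lift t17.0 pos [ 0.4203 -0.1875  0.1688] C [-0.0695 -0.4124] open 0.0390 g 75.4 F [-0.6  0.2 -1.2]
over t18.5 pos [0.4687 0.1554 0.1698] C [-0.0122 -0.0708] open 0.0387 g 75.4 F [-0.2 -0.7 -1. ]
dn False
stop True
at stop t20.8 pos [0.4897 0.1566 0.0506] C [ 0.0089 -0.0701] open 0.0387 g 75.8 F [ 0.  -1.  -1.2]
set t21.0 pos [0.4899 0.1567 0.0494] C [ 0.0091 -0.0701] open 0.0389 g 76.3 F [-2.4 -0.6  4.9]
x0.582 y-0.107 z0.061  106 x 40 a-4.8 [257. 162.] [ 0.095 -0.336]
x0.562 y-0.278 z0.077  130 x 40 a-5.6 [311. 169.] [ 0.07  -0.507]
x0.563 y-0.359 z0.061  128 x 40 a-2.0 [336. 168.] [ 0.069 -0.587]
x0.564 y-0.196 z0.061  127 x 38 a-1.5 [285. 169.] [ 0.074 -0.425]
x0.488 y0.155 z0.077  127 x 40 a2.1 [174. 196.] [ 0.007 -0.072]
x0.477 y0.090 z0.077  126 x 38 a1.2 [194. 199.] [-0.006 -0.136]
x0.411 y-0.343 z0.061  128 x 40 a1.4 [333. 216.] [-0.082 -0.568]
```

The board sits against the stop at my clamp x of 0.007 instead of 0.003, so my origin is about 4 mm too near. I correct it and fetch the other two.

```bash
sed -i 's/O=np.array(\[.479,.2265\])/O=np.array([.483,.2265])/' h.py
python3 - <<'E'
from h import *
fetch(.426,-.107,-1.7,-.005)
move_l(C(-.05,-.35,.25),feed=.4); look("top3")
fetch(.562,-.278,-5.4,.060)
move_l(C(-.05,-.35,.25),feed=.4); look("top4")
E
```

```text
dn False
grip t25.2 pos [ 0.4271 -0.1075  0.0493] C [-0.0645 -0.3325] open 0.0389 g 72.0 F [ 0.2 -0.2  6.4]
lift t26.2 pos [ 0.4252 -0.1066  0.1688] C [-0.0664 -0.3315] open 0.0390 g 71.1 F [-0.9  0.5 -1.3]
over t27.7 pos [0.471  0.2203 0.1698] C [-0.0122 -0.0059] open 0.0390 g 71.1 F [ 0.3 -0.4 -0.5]
dn False
stop True
at stop t29.9 pos [0.4892 0.2215 0.0505] C [ 0.006  -0.0052] open 0.0390 g 71.2 F [-0.3 -0.5 -0.8]
set t30.1 pos [0.4895 0.2216 0.0493] C [ 0.0063 -0.0051] open 0.0390 g 71.8 F [-1.4 -0.1  4.8]
x0.584 y-0.107 z0.061  103 x 40 a-5.1 [257. 162.] [ 0.093 -0.336]
x0.562 y-0.278 z0.077  130 x 41 a-5.7 [311. 169.] [ 0.066 -0.507]
x0.563 y-0.358 z0.061  128 x 40 a-2.0 [336. 168.] [ 0.065 -0.587]
x0.564 y-0.195 z0.061  128 x 39 a-0.1 [285. 169.] [ 0.07  -0.423]
x0.488 y0.155 z0.077  127 x 39 a1.5 [174. 196.] [ 0.003 -0.071]
x0.487 y0.219 z0.077  126 x 40 a0.9 [153. 197.] [ 0.003 -0.007]
x0.477 y0.090 z0.077  126 x 38 a0.8 [194. 199.] [-0.01  -0.136]
x0.411 y-0.344 z0.061  128 x 41 a1.2 [333. 216.] [-0.086 -0.568]
dn False
grip t35.0 pos [ 0.5631 -0.2787  0.0496] C [ 0.0669 -0
[... 261 characters left out ...]
op t40.6 pos [0.4866 0.2863 0.0509] C [0.0052 0.0597] open 0.0387 g 71.5 F [-0.1  0.4 -0.5]
set t40.8 pos [0.487  0.2865 0.0497] C [0.0055 0.0598] open 0.0387 g 72.0 F [-1.2 -1.2  4.9]
x0.588 y-0.107 z0.061  97 x 40 a-4.9 [257. 161.] [ 0.096 -0.336]
x0.563 y-0.358 z0.061  128 x 40 a-2.3 [336. 168.] [ 0.065 -0.587]
x0.564 y-0.195 z0.061  129 x 39 a-0.3 [285. 169.] [ 0.07  -0.423]
x0.488 y0.155 z0.077  127 x 40 a1.8 [174. 196.] [ 0.003 -0.071]
x0.487 y0.219 z0.077  126 x 40 a1.3 [153. 197.] [ 0.004 -0.007]
x0.485 y0.285 z0.077  126 x 40 a1.3 [133. 198.] [0.004 0.058]
x0.477 y0.091 z0.078  126 x 37 a1.5 [194. 199.] [-0.01  -0.135]
x0.412 y-0.343 z0.061  128 x 40 a1.2 [333. 216.] [-0.086 -0.568]
```

View pics/top4.png

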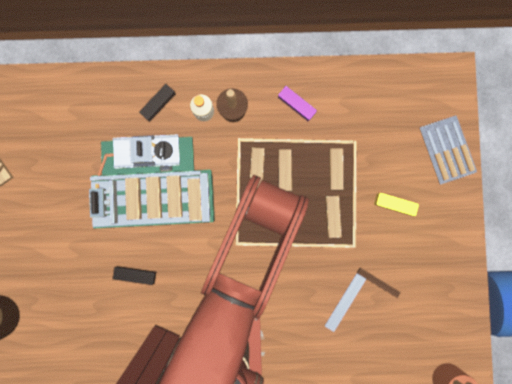

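The picture shows four thick boards standing apart in the bed at (133,198), (153,197), (174,196) and (194,199). The thin ones are still in the tray. Next I push thick0 to the stop, then close the jaw.

```bash
python3 - <<'E'
from h import *
gripper_to(0)
move_l(C(-.11,-.135,.2),feed=.4,rotation=R()); move_l(C(-.11,-.135,.055),feed=.2,max_force=10)
print(move_l(C(-.06,-.135,.055),feed=.04,max_force=6)); st("end push")
move_l(C(-.11,-.135,.055),feed=.2); move_l(C(-.11,-.135,.2),feed=.3); gripper_to(.04)
move_l(C(-.003,.169,.2),feed=.4); move_l(C(-.003,.169,.083),feed=.15,max_force=10); gripper_to(0,f_grip=60); st("fin")
print(move_l(C(-.003,.075,.083),feed=.06,max_force=25)); st("mid")
print(move_l(C(-.003,.050,.083),feed=.03,max_force=25)); st("closed")
hold(.3); st()
gripper_to(.04); p=here(); move_l([p[0],p[1],.2],feed=.2); st("up")
move_l(C(-.05,-.35,.25),feed=.4); look("top5")
im,d,K,T=cap("side"); save("side5",im)
E
```

```text
True
end push t46.4 pos [0.414  0.0897 0.0543] C [-0.0725 -0.135 ] open -0.0001 g 0.0 F [-1.1 -0.5 -0.1]
fin t50.1 pos [0.4764 0.396  0.0846] C [-0.0022  0.1696] open 0.0126 g 60.8 F [-1.2 -0.8  5.7]
False
mid t51.8 pos [0.4788 0.3027 0.0846] C [-0.0022  0.0763] open 0.0133 g 61.0 F [-2.5  3.2  6.6]
True
closed t52.5 pos [0.4792 0.2862 0.0846] C [-0.0023  0.0597] open 0.0133 g 61.3 F [0.3 3.  2.7]
 t52.8 pos [0.4792 0.2862 0.0846] C [-0.0023  0.0597] open 0.0129 g 61.5 F [0.1 3.5 5.1]
up t53.9 pos [0.4777 0.2852 0.1988] C [-0.0038  0.0588] open 0.0398 g 0.0 F [-1.4 -0.2 -1.6]
x0.582 y-0.107 z0.061  109 x 40 a-5.0 [256. 162.] [ 0.09  -0.336]
x0.563 y-0.358 z0.061  128 x 40 a-2.2 [336. 168.] [ 0.065 -0.587]
x0.564 y-0.196 z0.061  128 x 38 a-1.6 [285. 169.] [ 0.07  -0.425]
x0.488 y0.152 z0.077  159 x 127 a-88.6 [174. 196.] [ 0.003 -0.075]
x0.412 y-0.343 z0.061  127 x 40 a0.7 [333. 216.] [-0.086 -0.568]
```

View pics/side5.png

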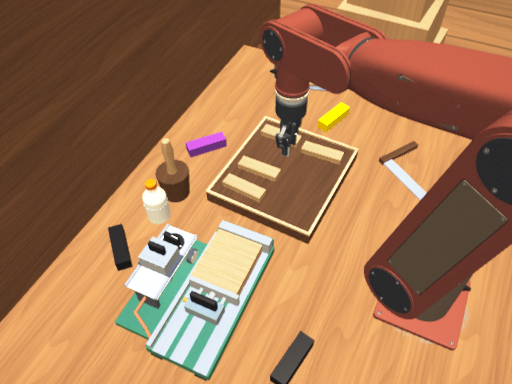

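The side view shows the panel closed between the fence and the jaw, with no gaps (159 x 127 mm patch). Now I slide the lock back and look at the dial.

```bash
python3 - <<'E'
from h import *
gripper_to(.04)
move_l(C(0,.0,.28),feed=.4); move_l([.627,.238,.28],feed=.3); move_l([.627,.238,.150],feed=.12,max_force=8); gripper_to(0,f_grip=40); o=st("lock fin")
c=toC(*o["eef_pos"][:2]); z=o["eef_pos"][2]
print(move_l(C(c[0],c[1]+.055,z),feed=.05,max_force=15)); st("back")
gripper_to(.04); p=here(); move_l([p[0],p[1],.28],feed=.2); move_l(C(-.05,-.3,.3),feed=.4)
look("top6"); out=[]
for n in("top","side"):
    im,d,K,T=cap(n); np.savez(n+"6.npz",im=im,d=d,K=K,T=T); 
    # rectify deck plane z=.1045 (skirt/dial height ~.106) around knob, 0.2 mm/px
    Z=.106; X,Y=np.meshgrid(np.arange(40,-40,-.2)/1000,np.arange(40,-40,-.2)/1000,indexing="ij")
    P=np.stack([X+.629,Y+.180,np.full_like(X,Z)],-1); c=(P-T[:3,3])@T[:3,:3]
    u=(K[0,0]*c[...,0]/c[...,2]+K[0,2]).astype(np.float32);v=(K[1,1]*c[...,1]/c[...,2]+K[1,2]).astype(np.float32)
    out.append(cv2.remap(im,u,v,cv2.INTER_CUBIC))
save("dial",np.hstack(out))
E
```

```text
lock fin t58.7 pos [0.6275 0.2382 0.1511] C [0.1448 0.008 ] open 0.0111 g 41.5 F [-1.3  1.4  3.4]
True
back t59.5 pos [0.6265 0.2808 0.1511] C [0.1448 0.0506] open 0.0114 g 41.8 F [-0.9 -1.8  4.3]
x0.572 y-0.106 z0.061  130 x 40 a-5.1 [256. 167.] [ 0.08  -0.335]
x0.563 y-0.358 z0.061  128 x 40 a-2.1 [336. 168.] [ 0.065 -0.587]
x0.564 y-0.196 z0.061  128 x 38 a-1.0 [285. 169.] [ 0.07  -0.424]
x0.488 y0.152 z0.077  159 x 127 a-88.7 [174. 196.] [ 0.003 -0.075]
x0.412 y-0.343 z0.061  128 x 42 a2.1 [333. 216.] [-0.086 -0.568]
```

View pics/dial.png

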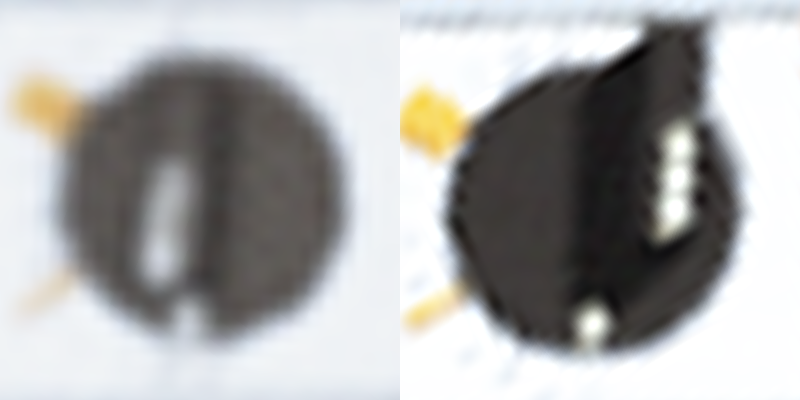

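The lock is fully back. In the rectified dial (left from the top camera, right from the side camera) the pointer is at the bottom, (188,318) and (592,325). The narrow flag is at lower left, (45,290), and the broad flag at upper left, (45,103). Next I compute the angles.

```bash
cat > dial.py <<'E'
from h import *
def ang(v): return np.degrees(np.arctan2(v[1],-v[0]))  # clockwise from -x through +y, world
def dial(im,K,T,Z=.105,show=None):
    X,Y=np.meshgrid(np.arange(60,-60,-.2)/1000,np.arange(60,-60,-.2)/1000,indexing="ij")
    P=np.stack([X+.629,Y+.181,np.full_like(X,Z)],-1); c=(P-T[:3,3])@T[:3,:3]
    u=(K[0,0]*c[...,0]/c[...,2]+K[0,2]).astype(np.float32);v=(K[1,1]*c[...,1]/c[...,2]+K[1,2]).astype(np.float32)
    r=cv2.remap(im,u,v,cv2.INTER_CUBIC); h=cv2.cvtColor(r,cv2.COLOR_RGB2HSV).astype(int)
    # disc: fit radius-30 circle through dark/white edge
    dark=(h[...,2]<150).astype(np.uint8); 
    best=None
    from scipy.signal import fftconvolve
    k=((X**2+Y**2)<.03**2).astype(float); ring=(((X**2+Y**2)<.035**2)&((X**2+Y**2)>.03**2)).astype(float)
    yel0=((h[...,1]>70)&(h[...,0]>12)&(h[...,0]<32)&(h[...,2]>140))
    s=fftconvolve(dark.astype(float)-.5,(k-ring)[::-1,::-1],mode="same"); i=np.unravel_index(np.argmax(s),s.shape)
    cen=np.array([X[i]+.629,Y[i]+.181])
    n,l,st_,_=cv2.connectedComponentsWithStats(yel0.astype(np.uint8)); res=[]
    for j in range(1,n):
        m=l==j; p=P[m][:,:2]; w=h[...,1][m].astype(float)
        rr=np.hypot(*(p-cen).T)
        if st_[j,4]<300 or rr.min()>.045: continue
        ok=rr<.045; q=np.average(p[ok],axis=0,weights=w[ok])
        res.append((st_[j,4],q.round(4),np.hypot(*(q-cen)).round(4),ang(q-cen).round(1),[rr.min().round(4),rr.max().round(4)]))
    wh=(h[...,2]>150)&(h[...,1]<60); rr=np.hypot(P[...,0]-cen[0],P[...,1]-cen[1]); m=wh&(rr>.02)&(rr<.0275)
    q=P[m][:,:2]; print("cen",cen.round(4),"white",len(q)); 
    if len(q): print(" ptr",ang(q.mean(0)-cen).round(1), ang((q-cen).T).std().round(1))
    for x in res: print(" flag",x)
    return r
if __name__=="__main__":
    for n in("top","side"):
        f=np.load(n+"6.npz"); W=cloud(f["d"],f["K"],f["T"]); h=cv2.cvtColor(f["im"],cv2.COLOR_RGB2HSV)
        m=(W[...,0]>.58)&(W[...,0]<.68)&(W[...,1]>.19)&(W[...,1]<.25)&(h[...,1]>90)&(h[...,0]>12)&(h[...,0]<32); print(n,"flagZ",np.median(W[m][:,2]),m.sum())
        m=(abs(W[...,0]-.629)<.03)&(abs(W[...,1]-.181)<.035)&(W[...,2]>.13)&(W[...,2]<.145); p=(W[m][:,:2]*1000).astype(np.float32); print("bar",cv2.minAreaRect(p))
        for Z in(.103,.106): print(Z);dial(f["im"],f["K"],f["T"],Z)
E
python3 dial.py
```

```text
top flagZ 0.10438709013791625 5
bar ((630.7498779296875, 179.11534118652344), (12.956985473632812, 43.1984748840332), 89.9720687866211)
0.103
cen [0.6314 0.1806] white 2024
 ptr 171.4 126.0
 flag (np.int32(2251), array([0.6476, 0.2105]), np.float64(0.034), np.float64(118.5), [np.float64(0.0275), np.float64(0.0405)])
0.106
cen [0.6314 0.1792] white 2767
 ptr -163.1 128.7
 flag (np.int32(2251), array([0.6472, 0.2098]), np.float64(0.0345), np.float64(117.2), [np.float64(0.028), np.float64(0.0411)])
side flagZ 0.10317172604665115 17
bar ((626.438232421875, 180.45777893066406), (14.5337553024292, 43.15420913696289), 86.26136779785156)
0.103
cen [0.6292 0.1804] white 1734
 ptr -62.2 60.8
 flag (np.int32(3432), array([0.6459, 0.2123]), np.float64(0.0361), np.float64(117.7), [np.float64(0.0285), np.float64(0.0428)])
 flag (np.int32(447), array([0.608 , 0.2137]), np.float64(0.0395), np.float64(57.5), [np.float64(0.0354), np.float64(0.0429)])
0.106
cen [0.6278 0.182 ] white 1741
 ptr -62.3 60.4
 flag (np.int32(83942), array([0.6726, 0.185 ]), np.float64(0.0449), np.float64(176.1), [np.float64(0.0449), np.float64(0.085)])
 flag (np.int32(3415), array([0.6444, 0.2138]), np.float64(0.0359), np.float64(117.6), [np.float64(0.0282), np.float64(0.0425)])
 flag (np.int32(446), array([0.6066, 0.2151]), np.float64(0.0393), np.float64(57.4), [np.float64(0.0352), np.float64(0.0427)])
```

The broad flag's world angle is about 118.5° clockwise from −x (top camera 117.4, side camera 120.9). Next I grip the bar at about 5° and turn it there in steps.

```bash
python3 - <<'E'
from h import *
K_=[.629,.1808]; Y=lambda a:[np.pi,0,np.pi-np.radians(a)]
move_l(C(0,-.1,.3),feed=.4)
q=inverse_kinematics([*K_,.28],Y(5)); q2=inverse_kinematics([*K_,.113],Y(118.5)); print(np.round(q,2),np.round(q2,2))
if abs(q[5])<2.6 and q2 is not None:
    movep([*K_,.28],Y(5)); gripper_to(.036); st()
    print(move_l([*K_,.113],feed=.12,max_force=8)); gripper_to(0,f_grip=40); st("grip")
    z=here()[2]
    for a in (20,45,70,95,118.5):
        move_l([*K_,z],feed=.05,rotation=Y(a)); o=st(a); print(o["tcp_rot"].round(3),o["torque"].round(2))
    gripper_to(.036); move_l([*K_,.28],feed=.15); st("up")
    move_l(C(-.05,-.3,.3),feed=.4,rotation=R()); 
    for n in("top","side"):
        im,d,K,T=cap(n); np.savez(n+"7.npz",im=im,d=d,K=K,T=T)
E
python3 - <<'E'
import sys; sys.path.insert(0,'.')
from dial import *
out=[]
for n in("top","side"):
    f=np.load(n+"7.npz"); W=cloud(f["d"],f["K"],f["T"])
    m=(abs(W[...,0]-.629)<.03)&(abs(W[...,1]-.181)<.035)&(W[...,2]>.13)&(W[...,2]<.145); p=(W[m][:,:2]*1000).astype(np.float32); print("bar",cv2.minAreaRect(p))
    r=dial(f["im"],f["K"],f["T"],.106); out.append(r[100:500,100:500])
save("dial7",np.hstack(out))
E
```

```text
[ 0.16  0.26  1.38  0.    1.49 -1.32] [ 0.16  0.39  1.55 -0.    1.21  0.66]
 t65.4 pos [0.629  0.1808 0.2801] C [ 0.1447 -0.0495] open 0.0361 g 0.0 F [-0.3  0.4  0.5]
False
grip t67.2 pos [0.6295 0.1808 0.114 ] C [ 0.1452 -0.0495] open 0.0131 g 41.0 F [-1.2 -0.3  4.2]
20 t67.7 pos [0.6295 0.181  0.114 ] C [ 0.1453 -0.0493] open 0.0128 g 40.4 F [ 2.   0.8 -1.6]
[3.141e+00 1.000e-03 2.795e+00] [ 0.16 -0.56 -0.04]
45 t68.2 pos [0.6297 0.1812 0.1141] C [ 0.1454 -0.0491] open 0.0132 g 40.2 F [ 3.9  2.4 -2.8]
[3.14e+00 1.00e-03 2.36e+00] [ 0.43 -0.86 -0.09]
70 t68.8 pos [0.6299 0.1814 0.114 ] C [ 0.1457 -0.0489] open 0.0132 g 40.1 F [ 6.   3.2 -3.7]
[ 3.139 -0.     1.924] [ 0.47 -0.94  0.02]
95 t69.4 pos [0.6302 0.1814 0.114 ] C [ 0.146  -0.0489] open 0.0134 g 40.0 F [ 7.8  3.7 -4.3]
[ 3.139e+00 -1.000e-03  1.487e+00] [ 0.61 -1.2  -0.04]
118.5 t70.0 pos [0.6305 0.1814 0.114 ] C [ 0.1462 -0.049 ] open 0.0131 g 39.9 F [ 8.1  3.2 -3.9]
[ 3.139e+00 -3.000e-03  1.077e+00] [ 0.57 -1.34 -0.09]
up t71.6 pos [0.6284 0.1807 0.2785] C [ 0.1441 -0.0496] open 0.0363 g 0.0 F [ 0.   0.6 -0.7]
bar ((631.1449584960938, 180.17935180664062), (43.47657775878906, 13.297626495361328), 61.97840118408203)
cen [0.631 0.18 ] white 2409
 ptr 150.0 125.8
 flag (np.int32(1856), array([0.6478, 0.2109]), np.float64(0.0351), np.float64(118.5), [np.float64(0.03), np.float64(0.0406)])
bar ((627.2788696289062, 180.03868103027344), (43.451168060302734, 16.771873474121094), 60.595123291015625)
cen [0.6268 0.1806] white 3845
 ptr -174.8 131.2
 flag (np.int32(83911), array([0.6281, 0.1363]), np.float64(0.0443), np.float64(-91.7), [np.float64(0.0436), np.float64(0.0867)])
 flag (np.int32(3320), array([0.6445, 0.2139]), np.float64(0.0377), np.float64(117.9), [np.float64(0.0306), np.float64(0.0442)])
 flag (np.int32(442), array([0.6066, 0.2151]), np.float64(0.04), np.float64(59.7), [np.float64(0.0356), np.float64(0.0434)])
```

View pics/dial7.png

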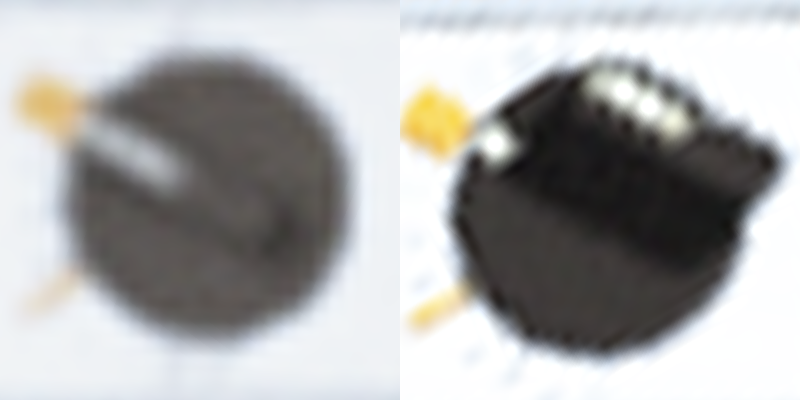

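In both views the pointer stands at the broad flag: tip (88,125) beside the flag's inner end (78,118) at left, and (490,143) beside (462,130) at right. Next I check the boards, then slide the lock home.

```bash
python3 - <<'E'
from h import *
look("top8")
gripper_to(.04)
move_l(C(0,-.1,.3),feed=.4); move_l(C(.1448,.0506,.28),feed=.3); move_l(C(.1448,.0506,.150),feed=.12,max_force=8); gripper_to(0,f_grip=50); o=st("lock fin")
z=o["eef_pos"][2]
print(move_l(C(.1448,-.058,z),feed=.05,max_force=20)); st("home")
gripper_to(.04); p=here(); move_l([p[0],p[1],.28],feed=.2); move_l(C(-.05,-.3,.3),feed=.4)
look("top9"); im,d,K,T=cap("side"); 
t=cv2.imread("pics/top9.png")[:,:,::-1]
save("end",np.hstack([cv2.resize(t[120:240,80:220],None,fx=3,fy=3),cv2.resize(im[200:360,100:280],None,fx=2.1,fy=2.25)]))
E
```

```text
x0.572 y-0.106 z0.061  129 x 40 a-5.0 [256. 167.] [ 0.08  -0.335]
x0.563 y-0.358 z0.061  128 x 40 a-1.9 [336. 168.] [ 0.065 -0.587]
x0.564 y-0.195 z0.061  128 x 39 a-0.2 [284. 169.] [ 0.07  -0.423]
x0.488 y0.152 z0.077  159 x 127 a-88.9 [175. 196.] [ 0.003 -0.075]
x0.412 y-0.343 z0.061  127 x 40 a1.2 [333. 216.] [-0.086 -0.568]
lock fin t76.2 pos [0.6269 0.2807 0.1511] C [0.1453 0.0505] open 0.0109 g 50.2 F [-1.3 -2.   4.7]
True
home t78.1 pos [0.6294 0.1808 0.1511] C [ 0.1452 -0.0495] open 0.0110 g 50.4 F [-0.   1.7  2.6]
x0.571 y-0.106 z0.061  130 x 40 a-5.0 [256. 167.] [ 0.08  -0.335]
x0.563 y-0.358 z0.061  128 x 40 a-2.3 [336. 168.] [ 0.065 -0.586]
x0.564 y-0.195 z0.061  128 x 39 a-0.2 [285. 169.] [ 0.07  -0.423]
x0.488 y0.152 z0.077  160 x 127 a-88.8 [175. 196.] [ 0.003 -0.075]
x0.411 y-0.343 z0.061  128 x 41 a1.2 [333. 216.] [-0.086 -0.568]
```

View pics/end.png

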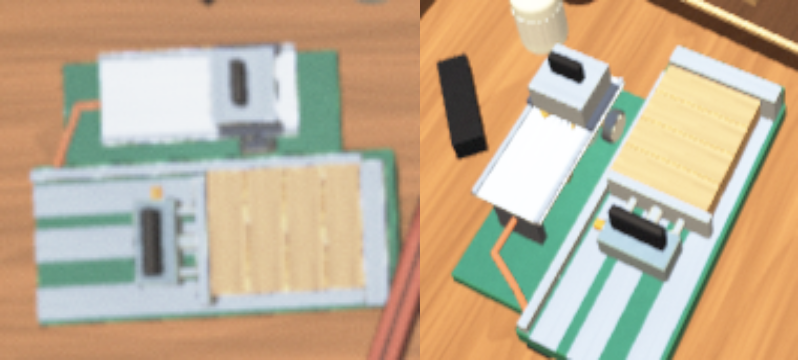

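Four boards are closed up between the fence and the jaw, and the hood covers the knob after its full 100 mm of travel. I hand the job in.

```bash
python3 -c "
from h import *
st('before'); print(job_done())"
```

```text
before t80.3 pos [ 0.4413 -0.0735  0.2993] C [-0.0495 -0.2988] open 0.0399 g 0.0 F [0.2 0.2 0. ]
the job is handed in; nothing more can be done
None
```

The job is handed in at about 80 s of robot time (no verdict came back): my final pictures and readings show all four thick boards closed up against the fence and back stop, the four thin ones left in the tray, the pointer at the broad flag, and the lock fully home over the knob.

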